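Hold the loopback plug home on the test set

TASK

The lid of the rugged test set is almost shut. Raise it by its front tab until the screen inside leans back about ten degrees past upright, and leave it standing there on its stiff hinge. Then take the knurled loopback plug that stands loose on the socket, turn it clockwise (seen from above) until its hidden keyway drops over the pin, push it fully home onto the flange against the sprung contacts, and finish still holding it pushed home, without letting go, so that the self-test can run; do not lift it off its socket or knock the things lying around.

Things in the scene. Friction and masses are not known exactly. Their poses are not given: they have to be found in the camera images.
- tester: Dark grey clamshell test set, fixed to the bench: base 240 wide (its y) x 160 deep (its x) x 70 mm high, walls 5 mm, with a metal deck sunk to 35 mm above the table. Origin at the centre of its underside; x points away from the robot to the hinge side, z up. With the lid shut it is 111 mm high.
- tester_hinge (a point): Middle of the lid's hinge axis, on the far rim of the base (80 mm behind the tester's origin, 70 mm above the table). The axis is the tester's y axis.
- lid (a joint): Angle of the display lid in rad: 0 shut, 1.57 upright, 2.3 fully back; starts at 0.05 to 0.4. Ten degrees past upright is 1.745. Friction hinge: about 6 to 8 N at the tab raises it and it stays where it is left. The lid is a shell 160 x 240 mm, 41 mm deep, screen inside.
- lid_tab (a point): Grip point on the lid's pull tab, a black tongue 30 mm wide (along the hinge), 10 mm thick, 40 mm long, at the middle of the lid's front edge. The point moves with the lid: 186 mm from the hinge axis in the rim plane, 8 mm to its outer side, 26 mm beyond the edge. The tab can be pinched by its two sides from straight above at every lid angle, turning between the pads.
- socket_face (a point): Centre of the upper face of the socket's square steel flange on the deck, 39 mm above the table, on the socket's vertical axis, 100 mm in front of the hinge. On it stands a spigot 29 mm across, 23 mm high, with one sideways pin 6 mm thick whose top is 7.5 mm above the flange (hidden under the plug), and inside it a sprung contact block that carries the plug.
- plug: Loopback plug: knurled round metal collar, 50 mm across, 45 mm high, about 0.12 kg, no cable. Origin at the centre of its underside, z up. It stands loose on the spigot (1.5 mm play), underside 10 mm above the flange, and turns freely. The spring lifts it with 5 N there and 9 N when home (underside on the flange), and raises it again if let go. Where its one keyway lies cannot be seen.
- plug_top (a point): Centre of the plug's flat top, 44 mm above its underside; grip the collar in its upper 25 mm. Pushed down, the plug is stopped by the pin after 2.5 mm; with the keyway over the pin (it fits within about 6 to 10 degrees either way, thanks to the play) it goes down the whole 10 mm. At the start it has to be turned 25 to 65 degrees clockwise, seen from above, to get there.
- board: Green circuit board, 98 x 152 x 10 mm, lying left of the test set; bystander. Origin at the centre of its underside.
- pliers: Pliers with dark blue handles, 56 x 164 x 15 mm, lying left of the test set; bystander. Origin at the centre of the underside.
- spool: Spool of solder wire, 70 x 94 x 40 mm, bystander. Origin at the centre of its underside.
- glue_tube: Yellow glue tube, 17 x 107 x 17 mm, lying left of the test set; bystander. Origin at the centre of its underside.

How it is judged:
By the outcome, as a careful person would: the job done as asked, in the order asked, and still so for the second after the job is handed in, while the arm keeps its last pose, push and grip.
It also fails if it takes over 58 s, if anything falls off the work surface, if the arm or the gripper's body presses on something with over 40 N, if the wrist force passes 120 N, or if a joint passes its speed limit or range.

ROBOT

A 7-joint arm with a two-finger parallel gripper is mounted at the origin on a cart in front of the work surface, level with it; the furniture and walls round the work are solid. World frame = base frame: x ahead of the robot, y to its left, z up, the work surface at z = 0. Lengths are in mm, angles in rad, forces in N, time in s.
With the tool pointing down it reaches from about 400 to 875 mm from the base axis. Payload 4.4 kg.
Tool frame: the origin (TCP) lies midway between the tips of the shut fingers; the grasp point (between the pads) lies ctrl.grip_depth behind it (ctrl.grip_depth is the distance from the TCP to the grasp point, in mm); z points along the fingers, y is the line along which they close (so a half turn about z gives the same grasp; the last joint's range is limited). The gripper opens to 85 mm and grips with 20 to 120 N. Pads are 22 mm wide; open, the fingers measure 114 mm over their backs; the gripper's body (76 mm by 85 mm) begins 54 mm behind the grasp point. The pads swing forward as they close: fully open they stand 13 mm farther back than shut.
Start: joints at [-1.264, 0.628, 0.038, 1.517, -0.027, 0.996, -0.02], TCP at [236.723, 605.376, 231.313] pointing down, gripper open.
Joint ranges: [-3.06, 3.06], [-0.37, 2.12], [-1.25, 1.32], [0.18, 2.47], [-1.1, 4.24], [0.23, 1.98], [-2.94, 2.94]. Speed limits (rad/s): [2.57, 2.57, 3.14, 3.14, 3.14, 3.14, 3.14].

INTERFACE

Orientations are given as [roll, pitch, yaw] about the fixed x, y, z axes, in that order (R = Rz(yaw) Ry(pitch) Rx(roll)).
In Python, from cell import ctrl gives the robot as it stands.
- The arm moves only by the tool carry_out, never from a script. Its argument "deltas" is one flat list of numbers, 7 for each row, row after row: the turn, a rotation vector about the tool's x, y, z in degrees, then the shift along the tool's x, y, z in m, then the closure, from -1 (fully open) to 1 (shut). In form: [wx, wy, wz, dx, dy, dz, claw, wx, wy, wz, dx, dy, dz, claw, ...]. A call has 1 to 12 rows; each row shifts and turns the commanded pose from where the row before left it, along the tool's axes as they then stand; what a row does not reach is not made up. A row lasts 1/8 s, in which the tool goes at most 62.5 mm and 10.7 degrees, less where a joint would pass 70% of its speed; a pose out of reach is approached as far as the arm can. A call with a gripper value outside its range is refused whole. The fingers move at their own pace and stop on an object; the grip force is fixed at half the most. Time passes only in rows, so rows that do not move let the fingers close. It gives the time, the measured TCP pose, the force, the opening and the grip force at its end, in the units of the state.
- ctrl.read_state(): the state, without advancing time (a new reading comes with each control period).
- ctrl.get_image(name): name is "side" or "top"; returns the picture (420x560x3 uint8, red, green, blue); there is no depth.
- ctrl.calibration(name): a dict with "mtx" (3x3 intrinsics, pixels), "R" (3x3) and "t" (3): a world point X has camera coordinates R X + t. Camera axes: x right, y down, z forward; pixel columns grow to the right and rows downward; lengths in mm; the calibration is good to about 2 mm. A picture is of the moment at which its call begins. calibration takes no time and is no camera call.
- ctrl.finish_job(): hands the job in; it is judged then, once.
The state is a dict: "clock": time; "qpos": joint angles; "qd": joint speeds; "tau": joint torques, N m; "eef_pos": TCP position; "tool_rot": TCP orientation; "force": force on the tool from outside, world axes, zero at the start; "torque": the same for the moment, N m; "width": finger opening in mm; "gripper_force": force on a finger pad.
Only numpy, scipy, OpenCV 4.12 (cv2) and the standard library are available. Lean on these libraries where they do the work, as an engineer would, in place of code of your own. Each camera call takes 0.05 s, during which the arm holds its last target. There are 200 camera calls.

## Working session

There is one attempt and no reset: what is moved stays moved. The work goes in short steps, Python scripts to look and compute and a tool call to move; the robot and the scene stay as the last step left them, time stands still between calls to the robot, and variables do not carry over. Pictures are saved under pics/ and viewed, at most 10 in all, crops included, and the job is handed in when it is done.

Besides the shell and the picture viewer there is one more tool, called as name(argument=value, ...) on one line, values as JSON. carry_out: Moves the arm, as the interface text tells. Its arguments: {"type":"object","properties":{"deltas":{"type":"array"}},"required":["deltas"]}

```bash
mkdir -p pics; python3 - <<'E'
from cell import ctrl
import cv2
s=ctrl.read_state(); print(s, ctrl.grip_depth)
for n in("side","top"):
    cv2.imwrite(f"pics/{n}0.png",ctrl.get_image(n)[:,:,::-1]); print(ctrl.calibration(n))
E
```

```text
{'clock': 0.0, 'qpos': array([-1.26376555,  0.62936535,  0.03846027,  1.51837236, -0.02704314,
        0.99632039, -0.01999222]), 'qd': array([ 0.00167954, -0.00014844,  0.00066157, -0.00088992, -0.00055082,
       -0.00149852, -0.00116482]), 'tau': array([ 3.31291776e-04, -5.63402796e+01,  1.22558031e+00, -1.93439358e+01,
        1.08412243e-02,  1.05914733e-02,  3.62030939e-07]), 'eef_pos': array([236.50399641, 604.76229053, 230.37558209]), 'tool_rot': array([-3.13964542e+00,  1.59335363e-06,  2.76873125e+00]), 'force': array([ 0.89122232, -0.16870348, -0.02985744]), 'torque': array([ 0.00251528,  0.00320453, -0.06107757]), 'gripper_force': 0.0, 'width': 85.28839078918755} 18.700000000000003
{'mtx': array([[496.32225064,   0.        , 287.15962594],
       [  0.        , 496.32225064, 213.03050913],
       [  0.        ,   0.        ,   1.        ]]), 'R': array([[-0.99973621, -0.00648381, -0.02203328],
       [ 0.01397084,  0.5897553 , -0.80746114],
       [ 0.01822966, -0.80755597, -0.58950915]]), 't': array([507.13593935,  81.53319857, 951.78777702])}
{'mtx': array([[535.85327403,   0.        , 273.66052631],
       [  0.        , 535.85327403, 204.4754321 ],
       [  0.        ,   0.        ,   1.        ]]), 'R': array([[-1.73690651e-02, -9.99849143e-01, -8.17973657e-05],
       [-9.96358434e-01,  1.73152557e-02, -8.34868378e-02],
       [ 8.34756596e-02, -1.36858883e-03, -9.96508877e-01]]), 't': array([ -22.74666469,  510.36214377, 1056.22492454])}
```

View pics/top0.png

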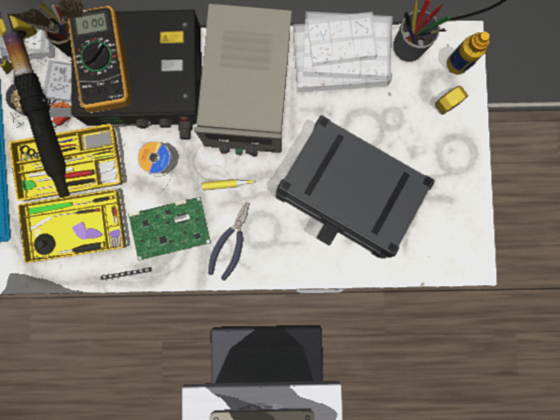

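View pics/side0.png

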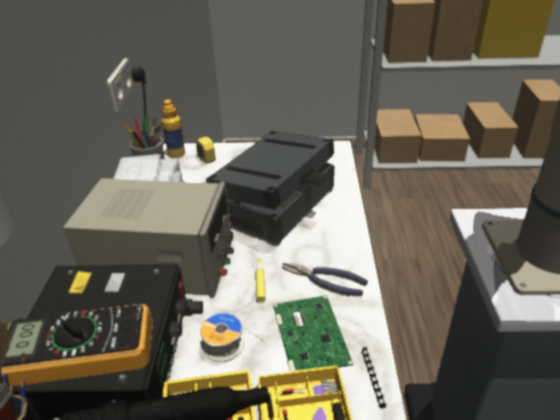

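The top view shows the tester with its lid corners near (322,117), (434,183), (388,255), (278,187) and its tab near (328,236). The side view shows the tester at about (275,185). I'll zoom in on both.

```bash
python3 - <<'E'
import cv2
a=cv2.imread("pics/top0.png")[105:270,260:450]; b=cv2.imread("pics/side0.png")[120:250,200:350]
f=lambda i,k:cv2.convertScaleAbs(cv2.resize(i,None,fx=k,fy=k,interpolation=cv2.INTER_CUBIC),alpha=1.8,beta=10)
cv2.imwrite("pics/topc.png",f(a,3.5)); cv2.imwrite("pics/sidec.png",f(b,4.5))
E
```

```text
(no output)
```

View pics/topc.png

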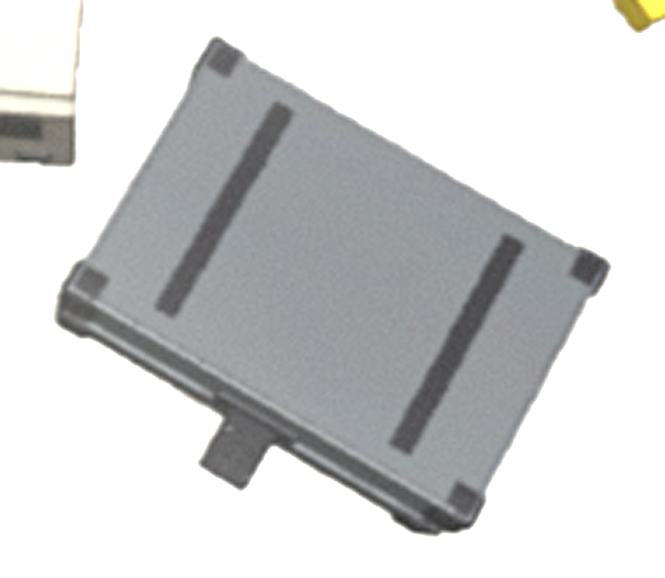

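View pics/sidec.png

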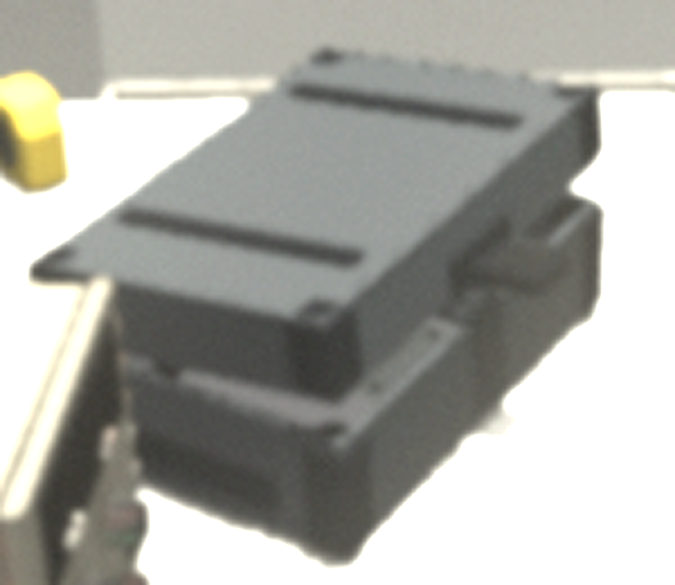

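The crops show the lid raised about 15–20°. In the top crop its outer corners are at (215,42), (608,265), (480,500) and (75,268), and the tab tip is at (200,462)–(244,488). In the side crop they are at (32,268), (325,52), (600,92) and (330,322), with the base rim corners at (340,440) and (598,205). Next I'll fit the pose.

```bash
cat > h.py <<'E'
import numpy as np, cv2
from cell import ctrl
from scipy.spatial.transform import Rotation as Ro
C={n:ctrl.calibration(n) for n in("side","top")}
def proj(n,X):
    c=C[n]; p=c["mtx"]@(c["R"]@np.asarray(X,float)+c["t"]); return p[:2]/p[2]
def world(p,l):  # tester local -> world, p=[x,y,yaw]
    c,s=np.cos(p[2]),np.sin(p[2]); return np.array([p[0]+c*l[0]-s*l[1],p[1]+s*l[0]+c*l[1],l[2]])
def lid(phi,r,y,h): return np.array([80-r*np.cos(phi)+h*np.sin(phi),y,70+r*np.sin(phi)+h*np.cos(phi)])
E
python3 - <<'E'
from h import *
from scipy.optimize import least_squares
T=lambda u,v:("top",(260+u/3.5,105+v/3.5)); S=lambda u,v:("side",(200+u/4.5,120+v/4.5))
L=[(T(215,42),(0,120,41)),(T(608,265),(0,-120,41)),(T(480,498),(160,-120,41)),(T(75,268),(160,120,41)),(T(200,462),(200,15,13)),(T(244,488),(200,-15,13)),
(S(32,268),(0,120,41)),(S(325,52),(0,-120,41)),(S(600,92),(160,-120,41)),(S(330,322),(160,120,41))]
B=[(S(340,440),(-80,120,70)),(S(598,205),(-80,-120,70)),(S(340,560),(-80,120,0))]
def res(p):
    r=[proj(o[0],world(p,lid(p[3],*l)))-o[1] for o,l in L]+[proj(o[0],world(p,l))-o[1] for o,l in B]
    return np.ravel(r)
q=least_squares(res,[600,-200,-.5,.25],loss="soft_l1")
print(q.x,np.degrees(q.x[2])); print(res(q.x).reshape(-1,2).round(1))
p=q.x
print("hinge",world(p,[80,0,70]),"tab",world(p,lid(p[3],186,0,8)),"tab end",world(p,lid(1.745,186,0,8)),"plug",world(p,[-20,0,49]), "plugR",np.hypot(*world(p,[-20,0,0])[:2]))
E
```

```text
[ 5.33862900e+02 -1.83558772e+02 -5.49046556e-01  1.04743909e-01] -31.458050396262376
[[ 0.8 -1.9]
 [ 0.8 -1. ]
 [-2.8  7. ]
 [-2.2  5.4]
 [-0.7 -0. ]
 [ 0.8  0.8]
 [-0.7 -2.5]
 [-0.5 -1.7]
 [-1.  -1.3]
 [-1.2  0.5]
 [ 0.   0. ]
 [ 0.7 -3. ]
 [ 1.3  1.4]]
hinge [ 602.10469891 -225.3087044    70.        ] tab [ 445.02556984 -129.20861416   97.4029171 ] tab end [ 636.32554519 -246.24481752  251.79827515] plug [ 516.80245015 -173.12128872   49.        ] plugR 545.0282131080312
```

```bash
cat > fit.py <<'E'
from h import *
from scipy.optimize import least_squares
T=lambda u,v:("top",(260+u/3.5,105+v/3.5)); S=lambda u,v:("side",(200+u/4.5,120+v/4.5))
L=[(T(215,42),(0,120,41)),(T(608,265),(0,-120,41)),(T(480,498),(160,-120,41)),(T(75,268),(160,120,41)),
(S(32,268),(0,120,41)),(S(325,52),(0,-120,41)),(S(600,92),(160,-120,41)),(S(330,322),(160,120,41)),(S(350,398),(160,120,0))]
B=[(S(340,440),(-80,120,70)),(S(598,205),(-80,-120,70)),(S(340,560),(-80,120,0))]
def res(p):
    return np.ravel([proj(o[0],world(p,lid(p[3],*l)))-o[1] for o,l in L]+[proj(o[0],world(p,l))-o[1] for o,l in B])
p=least_squares(res,[540,-180,-.5,.25]).x
if __name__=="__main__":
    print(p); print(res(p).reshape(-1,2).round(1).tolist())
    box=lambda f,a,b:[[f(x,y,z) for x,y in((a[0],-120),(a[1],-120),(a[1],120),(a[0],120))] for z in b]
    lo=[]
    for n,(x0,x1,y0,y1) in {"top":(260,450,105,270),"side":(200,350,120,250)}.items():
        im=cv2.imread(f"pics/{n}0.png")[y0:y1,x0:x1]; k=400/(y1-y0)
        im=cv2.convertScaleAbs(cv2.resize(im,None,fx=k,fy=k,interpolation=cv2.INTER_CUBIC),alpha=1.8,beta=10)
        im=cv2.resize(im,None,fx=.85,fy=.85); k*=.85
        for col,qs in(((0,0,255),box(lambda x,y,z:lid(p[3],x,y,z),(0,160),(0,41))+[[lid(p[3],r,y,8) for r,y in((160,15),(200,15),(200,-15),(160,-15))]]),((0,255,0),box(lambda x,y,z:np.array([x,y,z]),(-80,80),(0,70)))):
            for q in qs: cv2.polylines(im,[np.int32([(proj(n,world(p,l))-(x0,y0))*k for l in q])],True,col,1)
        lo.append(im)
    cv2.imwrite("pics/ov.png",np.hstack(lo)); print(lo[0].shape,lo[1].shape)
E
python3 fit.py
```

```text
[ 5.34452785e+02 -1.83301228e+02 -5.43479151e-01  1.23396674e-01]
[[0.5, -2.3], [0.8, -2.1], [-1.9, 5.9], [-2.0, 4.9], [-1.2, -2.3], [-1.4, -1.7], [-1.8, -2.7], [-1.7, -0.8], [-3.0, 0.9], [0.1, 0.1], [0.3, -3.1], [1.4, 1.5]]
(340, 392, 3) (340, 393, 3)
```

View pics/ov.png

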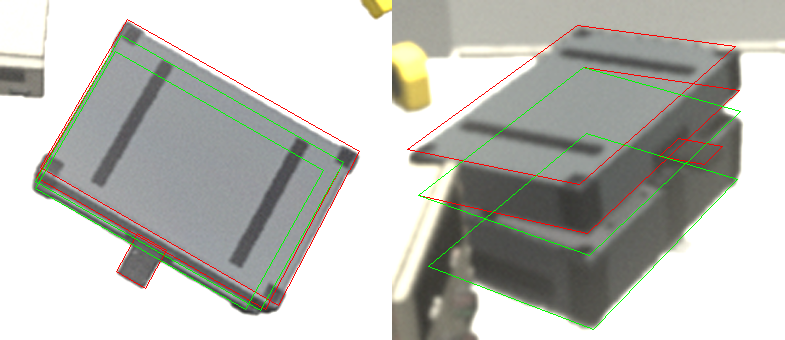

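The overlay matches both views to within a few pixels, and the tab agrees in both. Next I'll plan the move to above the tab.

```bash
cat >> h.py <<'E'
def tool(P,A=None,Rm=None):  # world displacement to P in the tool's axes, m
    s=ctrl.read_state(); A=s["eef_pos"] if A is None else A
    Rm=Ro.from_euler("xyz",s["tool_rot"]) if Rm is None else Rm
    return (Rm.inv().apply(np.asarray(P)-A)/1000).round(4)
E
python3 - <<'E'
from h import *
from fit import p
t=world(p,lid(p[3],186,0,8)); print("tab",t, p)
R=Ro.from_euler("xyz",[np.pi,0,2.596])
a=ctrl.read_state()["eef_pos"]; w1=[400,250,235]; w2=[t[0],t[1],210]; w3=[t[0],t[1],t[2]-18.7]
print(tool(w1,a,R),tool(w2,w1,R),tool(w3,w2,R))
print("start px",proj("top",a))
E
```

```text
tab [ 445.77912931 -129.72737213  100.83274923] [ 5.34452785e+02 -1.83301228e+02 -5.43479151e-01  1.23396674e-01]
[-0.3239 -0.2185 -0.0045] [-0.2362 -0.3008  0.025 ] [ 0.     -0.      0.1279]
start px [-126.68392707  373.03928166]
```

carry_out(deltas=[0,0,9.9,0,0,0,-1,0,0,0,-0.036,-0.0243,-0.0005,-1,0,0,0,-0.036,-0.0243,-0.0005,-1,0,0,0,-0.036,-0.0243,-0.0005,-1,0,0,0,-0.036,-0.0243,-0.0005,-1,0,0,0,-0.036,-0.0243,-0.0005,-1,0,0,0,-0.036,-0.0243,-0.0005,-1,0,0,0,-0.036,-0.0243,-0.0005,-1,0,0,0,-0.036,-0.0243,-0.0005,-1,0,0,0,-0.036,-0.0243,-0.0005,-1])

```text
clock: 1.35
eef_pos: [400.5, 248.9, 235.7]
tool_rot: [-3.141, -0.0, 2.596]
force: [0.8, 0.2, -0.0]
width: 85.3
gripper_force: 0.0
```

carry_out(deltas=[0,0,0,-0.0262,-0.0334,0.0028,-1,0,0,0,-0.0262,-0.0334,0.0028,-1,0,0,0,-0.0262,-0.0334,0.0028,-1,0,0,0,-0.0262,-0.0334,0.0028,-1,0,0,0,-0.0262,-0.0334,0.0028,-1,0,0,0,-0.0262,-0.0334,0.0028,-1,0,0,0,-0.0262,-0.0334,0.0028,-1,0,0,0,-0.0262,-0.0334,0.0028,-1,0,0,0,-0.0262,-0.0334,0.0028,-1,0,0,0,0,0,0,-1])

```text
clock: 2.6
eef_pos: [445.5, -132.7, 210.3]
tool_rot: [-3.14, 0.001, 2.59]
force: [-0.2, 0.6, -0.9]
width: 85.8
gripper_force: 0.0
```

```bash
python3 - <<'E'
from h import *
s=ctrl.read_state(); print(s["clock"],s["qpos"].round(3),s["tool_rot"],s["eef_pos"],s["force"],tool([445.5,-129.5,82]))
E
```

```text
2.6 [ 0.103  0.403  0.171  2.044 -0.101  0.703  1.356] [-3.14003360e+00  6.49591724e-04  2.58956761e+00] [ 445.45649091 -132.66518144  210.30403996] [-0.1804615   0.57175329 -0.90197112] [0.0017 0.0029 0.1283]
```

carry_out(deltas=[0,0,0,0.0017,0.0029,0.03,-1,0,0,0,0,0,0.03,-1,0,0,0,0,0,0.03,-1,0,0,0,0,0,0.02,-1,0,0,0,0,0,0.018,-1,0,0,0,0,0,0,-1])

```text
clock: 3.35
eef_pos: [444.8, -124.4, 81.6]
tool_rot: [-3.141, -0.003, 2.597]
force: [0.4, 0.3, 0.9]
width: 85.2
gripper_force: 0.0
```

```bash
cat > snap.py <<'E'
import sys
from h import *
# snap.py out x0,x1,y0,y1(top) x0,x1,y0,y1(side)
lo=[]
for n,a in zip(("top","side"),sys.argv[2:4]):
    im=ctrl.get_image(n)[:,:,::-1]; cv2.imwrite(f"pics/{sys.argv[1]}_{n}.png",im)
    x0,x1,y0,y1=map(int,a.split(",")); lo.append(cv2.convertScaleAbs(cv2.resize(im[y0:y1,x0:x1],(400,600),interpolation=cv2.INTER_CUBIC),alpha=1.7,beta=10))
cv2.imwrite(f"pics/{sys.argv[1]}.png",np.hstack(lo))
E
python3 snap.py g1 290,390,150,300 270,370,90,240
```

```text
(no output)
```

View pics/g1.png

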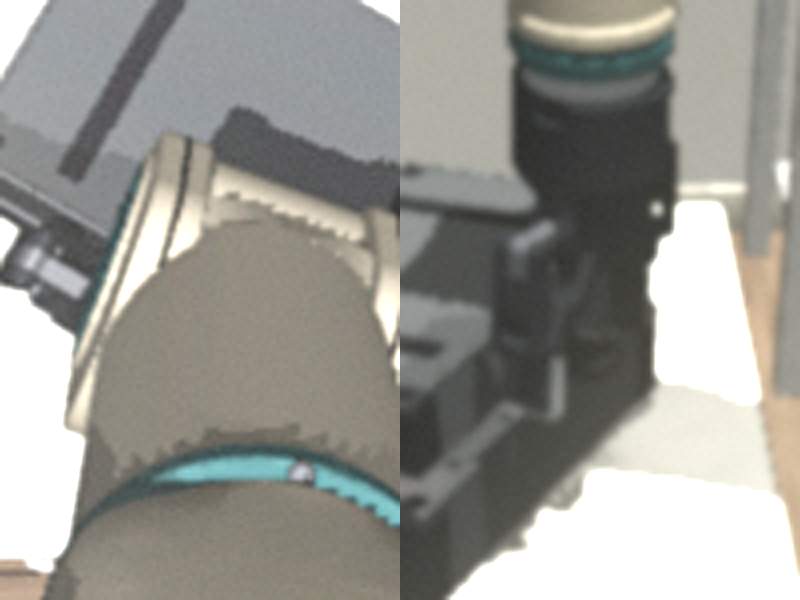

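The arm hides the tab in the top view. In the side crop the near finger stands at (530,290), beside the tab. I'll re-check the position before closing.

carry_out(deltas=[0,0,0,0,0,0,-1])

```text
clock: 3.58
eef_pos: [446.4, -125.5, 83.3]
tool_rot: [3.141, 0.001, 2.596]
force: [0.3, -0.7, -0.1]
width: 85.0
gripper_force: 0.0
```

```bash
python3 - <<'E'
from h import *
s=ctrl.read_state(); print(s["eef_pos"],s["tool_rot"],tool([445.5,-129.5,82]))
E
```

```text
[ 446.36473605 -125.51878581   83.34247694] [3.14105415e+00 1.25576803e-03 2.59637906e+00] [-0.0013 -0.0039  0.0013]
```

carry_out(deltas=[0,0,0,-0.001,-0.0035,0.001,-1,0,0,0,0,0,0,-0.3,0,0,0,0,0,0,0.2,0,0,0,0,0,0,0.5,0,0,0,0,0,0,1,0,0,0,0,0,0,1,0,0,0,0,0,0,1])

```text
clock: 4.45
eef_pos: [445.4, -128.2, 81.7]
tool_rot: [3.14, 0.0, 2.597]
force: [1.7, 5.5, 1.5]
width: 28.3
gripper_force: 61.1
```

```bash
python3 - <<'E'
import numpy as np
f=np.linspace(.122,1.745,25); F=-186*np.cos(f)+8*np.sin(f); Z=186*np.sin(f)+8*np.cos(f)
print(np.c_[-np.diff(F),-np.diff(Z)].round(1).tolist())
E
```

```text
[[-2.5, -12.3], [-3.3, -12.1], [-4.1, -11.9], [-4.9, -11.6], [-5.7, -11.2], [-6.4, -10.8], [-7.2, -10.4], [-7.8, -9.8], [-8.5, -9.3], [-9.1, -8.7], [-9.7, -8.1], [-10.2, -7.4], [-10.7, -6.7], [-11.1, -6.0], [-11.5, -5.2], [-11.8, -4.4], [-12.1, -3.6], [-12.3, -2.8], [-12.4, -1.9], [-12.5, -1.1], [-12.6, -0.2], [-12.6, 0.6], [-12.5, 1.5], [-12.4, 2.3]]
```

carry_out(deltas=[0,0,0,-0.0025,0,-0.0123,1,0,0,0,-0.0033,0,-0.0121,1,0,0,0,-0.0041,0,-0.0119,1,0,0,0,-0.0049,0,-0.0116,1,0,0,0,-0.0057,0,-0.0112,1,0,0,0,-0.0064,0,-0.0108,1])

```text
clock: 5.2
eef_pos: [468.1, -142.1, 150.7]
tool_rot: [3.141, -0.001, 2.597]
force: [5.6, 3.8, -12.0]
width: 28.5
gripper_force: 60.1
```

carry_out(deltas=[0,0,0,-0.0072,0,-0.0104,1,0,0,0,-0.0078,0,-0.0098,1,0,0,0,-0.0085,0,-0.0093,1,0,0,0,-0.0091,0,-0.0087,1,0,0,0,-0.0097,0,-0.0081,1,0,0,0,-0.0102,0,-0.0074,1])

```text
clock: 5.95
eef_pos: [510.5, -168.0, 202.8]
tool_rot: [-3.141, -0.008, 2.597]
force: [2.2, 4.8, -13.4]
width: 28.5
gripper_force: 60.2
```

carry_out(deltas=[0,0,0,-0.0107,0,-0.0067,1,0,0,0,-0.0111,0,-0.006,1,0,0,0,-0.0115,0,-0.0052,1,0,0,0,-0.0118,0,-0.0044,1,0,0,0,-0.0121,0,-0.0036,1,0,0,0,-0.0123,0,-0.0028,1])

```text
clock: 6.7
eef_pos: [568.3, -203.4, 231.4]
tool_rot: [-3.141, -0.012, 2.596]
force: [-2.1, 4.5, -5.5]
width: 28.4
gripper_force: 59.5
```

carry_out(deltas=[0,0,0,-0.0124,0,-0.0019,1,0,0,0,-0.0125,0,-0.0011,1,0,0,0,-0.0126,0,-0.0002,1,0,0,0,-0.0126,0,0.0006,1,0,0,0,-0.0125,0,0.0015,1,0,0,0,-0.0124,0,0.0023,1,0,0,0,0,0,0,1])

```text
clock: 7.58
eef_pos: [635.1, -244.2, 231.0]
tool_rot: [3.141, -0.005, 2.596]
force: [-0.4, 2.9, -3.4]
width: 28.8
gripper_force: 59.2
```

```bash
python3 snap.py g2 250,450,60,270 200,350,20,245
```

```text
(no output)
```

View pics/g2.png

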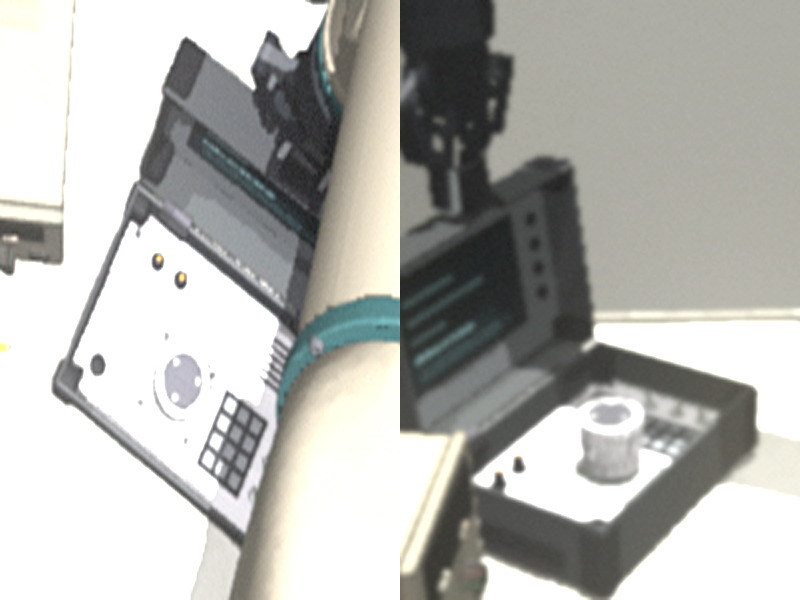

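The lid now stands just past upright. The plug top is at top crop (183,378) and side crop (612,412). I'll refit the pose and lid angle from the new features.

```bash
cat > fit2.py <<'E'
from h import *
from scipy.optimize import least_squares
T=lambda u,v:("top",(250+u/2,60+v*.35)); S=lambda u,v:("side",(200+(u-400)*.375,20+v*.375))
L=[(T(165,92),(160,120,0)),(T(190,40),(160,120,41)),(S(568,165),(160,-120,0)),(S(592,345),(0,-120,0))]
B=[(T(60,385),(-80,120,70)),(T(137,188),(80,120,70)),(S(600,525),(-80,120,70)),(S(755,385),(-80,-120,70)),(S(605,597),(-80,120,0)),
 (T(183,378),(-20,0,93)),(S(612,412),(-20,0,93))]
def res(p): return np.ravel([proj(o[0],world(p,lid(p[3],*l)))-o[1] for o,l in L]+[proj(o[0],world(p,l))-o[1] for o,l in B])
p=least_squares(res,[540,-180,-.5,1.7],loss="soft_l1").x
if __name__=="__main__":
    print(p); print(res(p).reshape(-1,2).round(1).tolist())
    r=lambda X:np.r_[proj("top",X)-B[5][0][1],proj("side",X)-B[6][0][1]]
    x=least_squares(r,[515,-173,90]); print("plug tri",x.x,x.fun.round(1),"plug model",world(p,[-20,0,93]))
    print("tab model",world(p,lid(p[3],186,0,8))-[0,0,18.7])
    s=ctrl.read_state(); print(s["eef_pos"],s["qpos"].round(3))
E
python3 fit2.py
```

```text
[ 535.09044634 -185.1547805    -0.53647793    1.66222001]
[[-0.8, -0.6], [-1.5, -2.6], [1.3, -1.9], [0.7, -3.9], [-1.6, -1.7], [0.7, -3.8], [0.9, 0.4], [-0.5, -2.5], [0.2, 1.4], [8.3, 3.4], [2.2, -3.9]]
plug tri [ 523.53674175 -159.37297961   93.2845082 ] [-0.   0.6 -0.6 -0.1] plug model [ 517.90016272 -174.93254255   93.        ]
tab model [ 625.29449757 -238.79480739  235.7928492 ]
[ 635.08768747 -244.15557986  231.07519973] [ 0.236  0.682  0.164  1.421 -0.12   1.052  1.449]
```

Triangulating the plug top gives (523.5, -159.4, 93.3). That height matches the expected 93, so the socket sits about 16 mm to the side of the tester's middle. The arm position and hinge give a lid angle of about 1.73. I'll release and retreat upward.

carry_out(deltas=[0,0,0,-0.001,0,0,1,0,0,0,0,0,0,0,0,0,0,0,0,0,-1,0,0,0,0,0,0,-1,0,0,0,0,0,-0.02,-1,0,0,0,0,0,-0.03,-1,0,0,0,0,0,-0.03,-1,0,0,0,0.03,-0.01,0,-1,0,0,0,0.04,-0.02,0,-1,0,0,0,0.04,-0.02,0,-1,0,0,0,0.03,-0.02,0,-1,0,0,0,0,0,0,-1])

```text
clock: 9.18
eef_pos: [478.7, -234.4, 313.8]
tool_rot: [-3.141, 0.001, 2.593]
force: [0.7, 0.1, -0.8]
width: 85.0
gripper_force: 0.0
```

```bash
python3 snap.py g3 250,450,60,270 200,350,20,245; python3 - <<'E'
from h import *
s=ctrl.read_state(); print(s["eef_pos"],s["tool_rot"],s["force"],tool([523.5,-159.4,130]))
E
```

```text
[ 481.90870606 -233.49082211  313.57043346] [3.14104791e+00 2.57509113e-03 2.59563073e+00] [0.1275314  0.27416565 0.07541429] [0.0034 0.0848 0.1836]
```

View pics/g3.png

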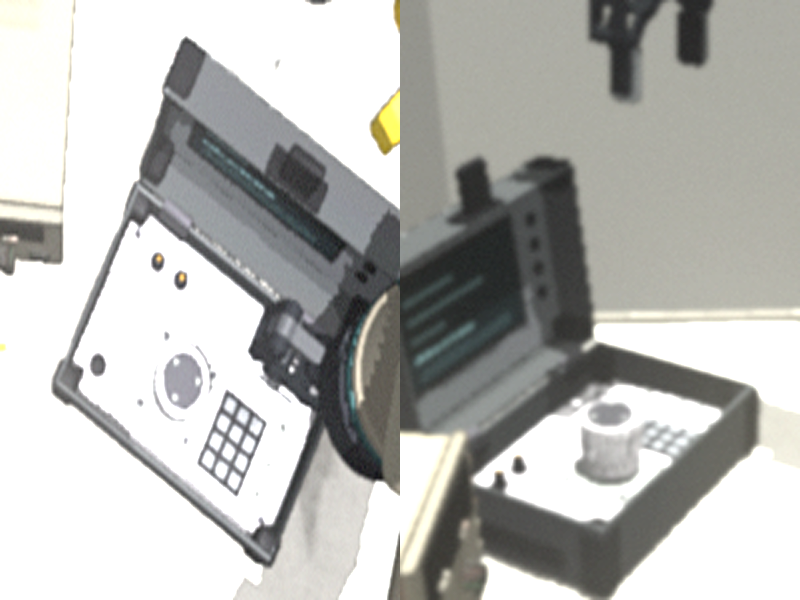

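The view is clear. The base corners are at top crop (60,385), (137,188) and (268,558), the lid's +y corners are at (165,92) and (190,40), and the tab tip is at side crop (475,160). I'll refit the angle and plug centre with these.

```bash
cat > fit3.py <<'E'
from h import *
from scipy.optimize import least_squares
T=lambda u,v:("top",(250+u/2,60+v*.35)); S=lambda u,v:("side",(200+(u-400)*.375,20+v*.375))
L=[(T(165,92),(160,120,0)),(T(190,40),(160,120,41)),(S(570,165),(160,-120,20)),(S(475,160),(200,0,8))]
B=[(T(60,385),(-80,120,70)),(T(137,188),(80,120,70)),(T(268,560),(-80,-120,70)),(S(600,525),(-80,120,70)),(S(757,385),(-80,-120,70)),(S(605,597),(-80,120,0)),(S(594,345),(80,-120,70))]
P=[T(183,380),S(612,410)]
def res(q):
    o=q[5:7]; sh=lambda n:o if n=="side" else np.zeros(2)
    return np.r_[np.ravel([proj(a[0],world(q,lid(q[3],*l)))+sh(a[0])-a[1] for a,l in L]+[proj(a[0],world(q,l))+sh(a[0])-a[1] for a,l in B]+[proj(a[0],world(q,[-20,q[4],93]))+sh(a[0])-a[1] for a in P]),o*.7]
f=least_squares(res,[540,-180,-.5,1.7,15,0,0],loss="soft_l1"); q=f.x
print(q.round(3)); print(res(q)[:-2].reshape(-1,2).round(1).tolist()); print("plug",world(q,[-20,q[4],93]))
J=f.jac; print("sd",np.sqrt(np.diag(np.linalg.inv(J.T@J))).round(3))
E
python3 fit3.py
python3 - <<'E'
# plug top disc centre from the images (mid-grey disc)
import cv2
for n,b in(("top",(318,366,170,215)),("side",(262,300,160,205))):
    im=cv2.imread(f"pics/g3_{n}.png",0)[b[2]:b[3],b[0]:b[1]]
    print(n); print("\n".join(" ".join("%3d"%v for v in r) for r in im[::2,::2]))
E
```

```text
[ 5.31662e+02 -1.83493e+02 -5.58000e-01  1.65600e+00  1.49220e+01
 -4.72000e-01  2.85000e-01]
[[-0.2, 1.2], [-0.5, -0.6], [-3.9, -2.3], [-0.0, 0.2], [-2.5, -1.5], [1.3, -2.7], [1.6, 1.8], [0.5, 1.2], [0.5, -1.3], [-0.1, 2.3], [2.2, -3.4], [0.5, 0.4], [-0.6, 0.9]]
plug [ 522.60103302 -160.24273056   93.        ]
sd [1.409 1.535 0.008 0.011 2.26  0.715 0.674]
top
220 223 223 221 222 222 221 221 223 223 223 223 225 221 218 220 218 217 236 239 239 238 238 238
220 218 221 224 223 222 222 223 222 223 225 224 224 225 224 220 219 219 224 238 238 239 238 238
223 221 219 220 222 224 224 219 226 222 221 224 225 225 224 226 223 218 218 233 239 239 239 239
223 223 222 221 220 220 218 114 144 211 224 221 223 224 224 224 225 224 223 217 235 239 239 239
222 221 223 224 224 222 198 116 130 181 196 221 225 224 227 228 226 225 226 225 226 239 238 239
224 222 221 223 225 198 191 184 182 167 160 163 165 157 147 165 226 227 225 225 227 239 238 238
223 223 224 223 223 189 189 180 179 220 220 216 217 220 208 144 133 224 225 225 227 239 239 238
225 222 223 224 195 189 164 203 216 162 103  86  88 106 154 217 
[... 2524 characters left out ...]
 104 109 145 127
229 229 212 118  85 104 103 107 108 110 113 112 103 120 138 132 114 119 100
226 223 205 122  94 111  97 101 105 112 111 108 102 116 186 231 218 188 145
224 203 129  84  82  96  94  99 104 108 106 106 108 110 171 229 229 227 232
223 179  81  70  76  79  88  94  97  99 105 101 110 111 172 223 205 164 195
210 174  91  68  74  83  91  86  98 101 106 107 107 102 175 224 216 169 106
161 171 147 103  77  76  82  84  94  95  93  93  89 129 203 219 176 101  64
151 174 183 173 134  96  78  70  70  72  76  95 128 191 214 170  93  61  52
198 183 171 176 177 170 148 141 140 142 145 172 197 211 167  90  58  51  52
219 214 207 195 181 173 173 180 184 185 174 175 190 159  88  58  51  49  52
```

```bash
python3 - <<'E'
from h import *
q=[531.7,-183.5,-.552]
lo=[]
for n,(x0,x1,y0,y1),k in(("top",(310,450,65,175),3),("side",(200,310,60,170),3.3)):
    im=cv2.imread(f"pics/g3_{n}.png")[y0:y1,x0:x1]; im=cv2.convertScaleAbs(cv2.resize(im,None,fx=k,fy=k,interpolation=cv2.INTER_CUBIC),alpha=2.2,beta=20)
    if n=="top": x0t=0
    for ph,col in((1.66,(0,255,0)),(1.745,(0,0,255))):
        for pts in([(0,120,0),(160,120,0),(160,-120,0),(0,-120,0)],[(160,120,0),(160,120,41),(160,-120,41),(160,-120,0)],[(200,15,3),(200,15,13),(200,-15,13),(200,-15,3)],[(160,15,3),(200,15,3),(200,-15,3),(160,-15,3)]):
            cv2.polylines(im,[np.int32([(proj(n,world(q,lid(ph,*l)))-(x0,y0))*k for l in pts])],True,col,1)
    lo.append(cv2.copyMakeBorder(im,0,400-im.shape[0],0,0,cv2.BORDER_CONSTANT))
o=np.hstack(lo); print(o.shape); cv2.imwrite("pics/ov2.png",o)
E
```

```text
(400, 783, 3)
```

View pics/ov2.png

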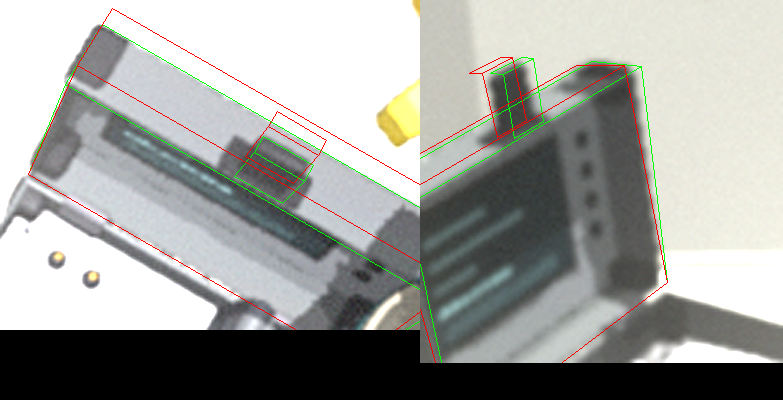

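In the top overlay the lid edge lies on the 1.66 outline. The side rim edge falls between the 1.66 and 1.745 outlines, and the arm kinematics give 1.69–1.73. My best estimate is about 1.69, so I'll regrip and nudge the lid back by about 0.05 rad.

carry_out(deltas=[0,0,0,-0.03,0.02,0,-1,0,0,0,-0.04,0.02,0,-1,0,0,0,-0.04,0.02,0,-1,0,0,0,-0.03,0.01,0,-1,0,0,0,0,0,0.03,-1,0,0,0,0,0,0.03,-1,0,0,0,0,0,0.02,-1,0,0,0,0,0,0,0.2,0,0,0,0,0,0,1,0,0,0,0,0,0,1,0,0,0,0,0,0,1])

```text
clock: 10.65
eef_pos: [638.8, -245.9, 234.1]
tool_rot: [3.14, 0.004, 2.597]
force: [2.7, -0.8, 0.2]
width: 11.9
gripper_force: 1.3
```

carry_out(deltas=[0,0,0,-0.005,0,0.0008,1,0,0,0,-0.005,0,0.0008,1,0,0,0,0,0,0,1,0,0,0,0,0,0,1])

```text
clock: 11.15
eef_pos: [645.4, -251.1, 230.8]
tool_rot: [-3.141, -0.001, 2.596]
force: [0.5, -0.9, 0.1]
width: -0.0
gripper_force: 0.0
```

The fingers shut on nothing, so the tab is further forward and the lid is probably nearer 1.66, as the vision fit said. I'll go straight up, then check whether the lid has moved.

carry_out(deltas=[0,0,0,0,0,-0.03,1,0,0,0,0,0,-0.03,1,0,0,0,0,0,-0.03,-1,0,0,0,0.03,-0.02,0,-1,0,0,0,0.04,-0.02,0,-1,0,0,0,0.05,-0.02,0,-1,0,0,0,0.03,-0.01,0,-1,0,0,0,0,0,0,-1])

```text
clock: 12.15
eef_pos: [478.9, -232.9, 321.8]
tool_rot: [3.141, -0.0, 2.595]
force: [0.3, -0.2, -0.1]
width: 85.3
gripper_force: 0.0
```

```bash
python3 - <<'E'
from h import *
print(ctrl.read_state()["eef_pos"])
for n,boxes in(("side",{"lidcorner":(250,275,70,100),"tab":(215,240,75,105),"plug":(265,295,165,205)}),("top",{"lidcorner":(325,350,70,95),"tab":(380,420,105,135),"plug":(318,366,172,212)})):
    im=ctrl.get_image(n)[:,:,::-1].copy(); cv2.imwrite(f"pics/g4_{n}.png",im); ref=cv2.imread(f"pics/g3_{n}.png")
    for k,(x0,x1,y0,y1) in boxes.items():
        m=cv2.matchTemplate(im[y0-12:y1+12,x0-12:x1+12],ref[y0:y1,x0:x1],cv2.TM_CCOEFF_NORMED); _,v,_,l=cv2.minMaxLoc(m); print(n,k,np.array(l)-12,round(v,3))
E
```

```text
[ 478.90329783 -232.93090346  321.83282363]
side lidcorner [0 0] 0.999
side tab [0 0] 0.998
side plug [0 0] 0.997
top lidcorner [0 0] 1.0
top tab [0 0] 0.998
top plug [0 0] 0.998
```

The lid has not moved, so it stayed at about 1.66–1.67 and the earlier pinch was only on the pads' edge. I'll regrip about 12 mm further forward.

```bash
python3 - <<'E'
from h import *
print([tool([624,-239.2,234]) for _ in range(1)], ctrl.read_state()["eef_pos"])
E
```

```text
[array([-0.1246,  0.0685,  0.0878])] [ 481.78293601 -233.09378913  321.58406747]
```

carry_out(deltas=[0,0,0,-0.035,0.02,0,-1,0,0,0,-0.035,0.02,0,-1,0,0,0,-0.03,0.018,0,-1,0,0,0,-0.025,0.0105,0,-1,0,0,0,0,0,0,-1])

```text
clock: 12.88
eef_pos: [625.9, -238.7, 319.4]
tool_rot: [3.141, -0.0, 2.598]
force: [-0.2, 0.4, -0.8]
width: 85.4
gripper_force: 0.0
```

```bash
python3 - <<'E'
from h import *
import time
print([ (ctrl.read_state()["eef_pos"].round(1),tool([624,-239.2,234])) for _ in range(2)])
ctrl.get_image("side"); print(tool([624,-239.2,234]))
ctrl.get_image("side"); print(tool([624,-239.2,234]))
E
```

```text
[(array([ 625.9, -238.7,  319.4]), array([ 0.0014, -0.0014,  0.0854])), (array([ 625.9, -238.7,  319.4]), array([ 0.0014, -0.0014,  0.0854]))]
[ 0.0002 -0.0002  0.0857]
[-0.0005  0.0005  0.0862]
```

carry_out(deltas=[0,0,0,0,0,0.03,-1,0,0,0,0,0,0.03,-1,0,0,0,0,0,0.026,-1,0,0,0,0,0,0,0,0,0,0,0,0,0,0.5,0,0,0,0,0,0,1,0,0,0,0,0,0,1,0,0,0,0,0,0,1])

```text
clock: 13.98
eef_pos: [625.4, -238.2, 237.3]
tool_rot: [3.139, 0.004, 2.597]
force: [1.6, 4.1, 6.3]
width: 29.1
gripper_force: 60.7
```

carry_out(deltas=[0,0,0,-0.005,0,0.0002,1,0,0,0,-0.005,0,0.0005,1,0,0,0,-0.0045,0,0.0008,1,0,0,0,0,0,0,1,0,0,0,0,0,0,1])

```text
clock: 14.6
eef_pos: [636.3, -244.9, 234.8]
tool_rot: [3.139, -0.001, 2.598]
force: [-0.0, 3.8, 5.3]
width: 28.7
gripper_force: 61.0
```

```bash
python3 - <<'E'
from h import *
print(ctrl.read_state()["eef_pos"],ctrl.read_state()["force"])
for n,boxes in(("side",{"lidcorner":(250,275,70,100)}),("top",{"lidcorner":(325,350,70,95)})):
    im=ctrl.get_image(n)[:,:,::-1].copy(); cv2.imwrite(f"pics/g5_{n}.png",im); ref=cv2.imread(f"pics/g3_{n}.png")
    for k,(x0,x1,y0,y1) in boxes.items():
        m=cv2.matchTemplate(im[y0-12:y1+12,x0-12:x1+12],ref[y0:y1,x0:x1],cv2.TM_CCOEFF_NORMED); _,v,_,l=cv2.minMaxLoc(m); print(n,k,np.array(l)-12,round(v,3))
q=[531.7,-183.5,-.552]
for n,c in(("side",(160,-120,20)),("top",(160,120,20))):
    for a in(1.70,1.735,1.75): print(n,a,(proj(n,world(q,lid(a,*c)))-proj(n,world(q,lid(1.66,*c)))).round(1))
E
```

```text
[ 636.30573482 -244.89526366  234.84384569] [-0.01830148  3.80616419  5.30462827]
side lidcorner [-3  1] 0.985
top lidcorner [ 3 -4] 0.954
side 1.7 [-2.3  0.1]
side 1.735 [-4.2  0.4]
side 1.75 [-5.   0.5]
top 1.7 [ 1.8 -2.9]
top 1.735 [ 3.3 -5.4]
top 1.75 [ 4.  -6.4]
```

The lid has moved back about 0.06 rad, so it is now at about 1.72–1.75. I'll add 2 mm more, release, and rise.

carry_out(deltas=[0,0,0,-0.002,0,0.0002,1,0,0,0,0,0,0,1,0,0,0,0,0,0,0,0,0,0,0,0,0,-1,0,0,0,0,0,0,-1,0,0,0,0,0,-0.03,-1,0,0,0,0,0,-0.03,-1,0,0,0,0,0,-0.03,-1,0,0,0,0.03,-0.01,0,-1,0,0,0,0.04,-0.02,0,-1,0,0,0,0.05,-0.02,0,-1,0,0,0,0.03,-0.02,0,-1])

```text
clock: 16.2
eef_pos: [470.8, -229.6, 323.6]
tool_rot: [-3.142, -0.0, 2.596]
force: [1.2, -1.1, -0.2]
width: 85.6
gripper_force: 0.0
```

```bash
python3 - <<'E'
from h import *
for n,boxes in(("side",{"lidcorner":(250,275,70,100),"tab":(215,240,75,105)}),("top",{"lidcorner":(325,350,70,95),"tab":(380,420,105,135)})):
    im=ctrl.get_image(n)[:,:,::-1].copy(); cv2.imwrite(f"pics/g6_{n}.png",im); ref=cv2.imread(f"pics/g3_{n}.png")
    for k,(x0,x1,y0,y1) in boxes.items():
        m=cv2.matchTemplate(im[y0-12:y1+12,x0-12:x1+12],ref[y0:y1,x0:x1],cv2.TM_CCOEFF_NORMED); _,v,_,l=cv2.minMaxLoc(m); print(n,k,np.array(l)-12,round(v,3))
# plug top: dark disc centroid in top and side
im=cv2.imread("pics/g6_top.png",0); m=(im<125).astype(np.uint8); mask=np.zeros_like(m); cv2.circle(mask,(341,192),13,1,-1); m&=mask
m=cv2.morphologyEx(m,cv2.MORPH_CLOSE,np.ones((5,5),np.uint8)); nl,lb,st,ce=cv2.connectedComponentsWithStats(m); i=1+st[1:,4].argmax(); ct=ce[i]; print("top",st[i],ct)
im=cv2.imread("pics/g6_side.png",0); m=(im<112).astype(np.uint8); m[:172]=0;m[181:]=0;m[:,:268]=0;m[:,289:]=0
nl,lb,st,ce=cv2.connectedComponentsWithStats(m); i=1+st[1:,4].argmax(); cs=ce[i]; print("side",st[i],cs)
from scipy.optimize import least_squares
x=least_squares(lambda X:np.r_[proj("top",[*X,93])-ct],[520,-160]).x; print("top only z=93",x,"side px pred",proj("side",[*x,93]))
ctrl.get_image("side"); s=ctrl.read_state(); print(s["eef_pos"],s["force"])
E
```

```text
side lidcorner [-3  1] 0.984
side tab [-5  0] 0.978
top lidcorner [ 3 -5] 0.954
top tab [ 3 -5] 0.978
top [332 182  22  21 318] [341.61949686 192.16981132]
side [271 172  16   8  98] [278.31632653 175.07142857]
top only z=93 [ 524.88302889 -159.68064653] side px pred [278.23364031 174.49353607]
[ 471.63865922 -230.72695801  324.12929455] [ 1.03149906 -1.41690362 -0.1805796 ]
```

The lid is standing at about 1.73. The plug centre is at (524.5, -159.7) and both cameras agree. Next I'll move above it.

```bash
python3 - <<'E'
from h import *
print(tool([524.5,-159.7,140]))
E
```

```text
[-0.008   0.0882  0.1841]
```

carry_out(deltas=[0,0,0,-0.002,0.022,0.03,-1,0,0,0,-0.002,0.022,0.04,-1,0,0,0,-0.002,0.022,0.04,-1,0,0,0,-0.002,0.022,0.04,-1,0,0,0,0,0,0.034,-1,0,0,0,0,0,0,-1,0,0,0,0,0,0,-1])

```text
clock: 17.23
eef_pos: [526.8, -159.5, 140.2]
tool_rot: [3.141, 0.002, 2.596]
force: [0.1, 0.8, 0.9]
width: 85.4
gripper_force: 0.0
```

```bash
python3 - <<'E'
from h import *
for _ in range(4):
    ctrl.get_image("side"); print(tool([524.5,-159.7,60]),ctrl.read_state()["eef_pos"].round(1))
s=ctrl.read_state(); print(s["force"],s["tool_rot"],s["qpos"].round(2))
E
```

```text
[ 0.0023 -0.0014  0.0807] [ 527.  -159.6  140.8]
[ 0.0022 -0.0014  0.0809] [ 526.9 -159.6  140.9]
[ 0.002  -0.0014  0.0809] [ 526.7 -159.5  140.9]
[ 0.0018 -0.0014  0.0808] [ 526.5 -159.4  140.8]
[ 0.09851887 -0.37361252  0.68780554] [3.14075206e+00 2.67328714e-03 2.59544984e+00] [ 0.16  0.61  0.13  1.89 -0.13  0.64  1.39]
```

carry_out(deltas=[0,0,0,0.0017,-0.0013,0.02,-1,0,0,0,0,0,0.02,-1,0,0,0,0,0,0.02,-1,0,0,0,0,0,0.02,-1,0,0,0,0,0,0,-1,0,0,0,0,0,0,-1,0,0,0,0,0,0,-0.2])

```text
clock: 18.3
eef_pos: [524.2, -159.3, 60.5]
tool_rot: [3.141, 0.002, 2.596]
force: [0.3, -0.5, 0.5]
width: 70.0
gripper_force: 0.0
```

carry_out(deltas=[0,0,0,0,0,0,0,0,0,0,0,0,0,0.1,0,0,0,0,0,0,0.2,0,0,0,0,0,0,0.3])

```text
clock: 18.8
eef_pos: [523.9, -159.2, 59.7]
tool_rot: [3.141, 0.001, 2.596]
force: [-0.7, 0.7, 5.3]
width: 48.8
gripper_force: 61.0
```

carry_out(deltas=[0,0,0,0,0,0,1,0,0,0,0,0,0.001,1,0,0,0,0,0,0.001,1,0,0,0,0,0,0.001,1,0,0,0,0,0,0,1])

```text
clock: 19.42
eef_pos: [523.9, -159.2, 57.1]
tool_rot: [3.141, 0.001, 2.596]
force: [0.3, -0.2, 11.6]
width: 48.6
gripper_force: 61.8
```

carry_out(deltas=[0,0,4,0,0,0,1,0,0,4,0,0,0,1,0,0,4,0,0,0,1,0,0,4,0,0,0,1,0,0,0,0,0,0,1])

```text
clock: 20.05
eef_pos: [523.5, -160.2, 57.1]
tool_rot: [-3.141, 0.001, 2.315]
force: [-1.0, -0.3, 11.2]
width: 48.9
gripper_force: 61.8
```

carry_out(deltas=[0,0,3,0,0,0.001,1,0,0,3,0,0,0,1,0,0,0,0,0,0,1])

```text
clock: 20.42
eef_pos: [523.5, -160.4, 56.7]
tool_rot: [-3.142, 0.002, 2.21]
force: [-1.8, -1.3, 16.0]
width: 48.8
gripper_force: 62.3
```

carry_out(deltas=[0,0,3,0,0,0,1,0,0,3,0,0,0,1,0,0,0,0,0,0,1])

```text
clock: 20.8
eef_pos: [523.4, -160.4, 56.6]
tool_rot: [3.142, 0.002, 2.106]
force: [-1.6, -1.3, 15.5]
width: 48.6
gripper_force: 62.3
```

carry_out(deltas=[0,0,3,0,0,0,1,0,0,2,0,0,0,1,0,0,0,0,0,0,1])

```text
clock: 21.18
eef_pos: [523.3, -160.6, 56.6]
tool_rot: [-3.142, 0.002, 2.019]
force: [-2.1, -1.3, 15.8]
width: 48.2
gripper_force: 62.3
```

carry_out(deltas=[0,0,3,0,0,0,1,0,0,2,0,0,0,1,0,0,0,0,0,0,1])

```text
clock: 21.55
eef_pos: [523.2, -160.6, 56.5]
tool_rot: [-3.142, 0.002, 1.931]
force: [-2.5, -1.8, 15.1]
width: 48.6
gripper_force: 62.3
```

carry_out(deltas=[0,0,3,0,0,0,1,0,0,2,0,0,0,1,0,0,0,0,0,0,1])

```text
clock: 21.92
eef_pos: [523.4, -159.8, 55.7]
tool_rot: [-3.142, 0.001, 1.844]
force: [0.1, -0.7, 7.4]
width: 48.7
gripper_force: 61.5
```

It dropped at about 43°, with the force down to 7 N. I'll turn 5° more to centre the keyway, then push down.

carry_out(deltas=[0,0,3,0,0,0,1,0,0,2,0,0,0.001,1,0,0,0,0,0,0.001,1,0,0,0,0,0,0.001,1,0,0,0,0,0,0,1])

```text
clock: 22.55
eef_pos: [523.4, -159.5, 52.5]
tool_rot: [-3.142, 0.0, 1.758]
force: [-0.3, -1.0, 6.5]
width: 48.4
gripper_force: 61.4
```

carry_out(deltas=[0,0,0,0,0,0.001,1,0,0,0,0,0,0.001,1,0,0,0,0,0,0,1])

```text
clock: 22.92
eef_pos: [523.3, -159.5, 50.6]
tool_rot: [-3.142, 0.0, 1.758]
force: [-1.0, -0.7, 7.1]
width: 48.5
gripper_force: 61.5
```

carry_out(deltas=[0,0,0,0,0,0.001,1,0,0,0,0,0,0.001,1,0,0,0,0,0,0,1])

```text
clock: 23.3
eef_pos: [523.4, -159.5, 50.3]
tool_rot: [3.141, -0.0, 1.758]
force: [-2.8, 1.4, 22.9]
width: 48.3
gripper_force: 63.3
```

carry_out(deltas=[0,0,0,0,0,0.001,1,0,0,0,0,0,0,1])

```text
clock: 23.55
eef_pos: [523.3, -159.5, 50.2]
tool_rot: [3.14, -0.001, 1.757]
force: [-6.7, 2.2, 32.1]
width: 48.6
gripper_force: 64.0
```

Resistance rose sharply at z = 50.2, about 9.5 mm below the start. I'll compare the side view before and now to confirm the plug is on the flange.

```bash
python3 - <<'E'
from h import *
a=cv2.imread("pics/g6_side.png"); b=ctrl.get_image("side")[:,:,::-1].copy(); cv2.imwrite("pics/g7_side.png",b)
f=lambda i:cv2.resize(i[150:230,240:320],(400,400),interpolation=cv2.INTER_CUBIC)
cv2.imwrite("pics/cmp.png",np.hstack([f(a),f(b)]))
X=[523.9,-159.5]
for z in(39,49): print(z,proj("side",[*X,z]),((proj("side",[X[0],X[1]+25,z])-(240,150))*5).round())
s=ctrl.read_state(); print(s["force"],s["torque"],s["eef_pos"])
E
```

```text
39 [279.50842985 195.95963608] [196. 263.]
49 [279.36288501 192.08852697] [196. 244.]
[-5.61855165  2.06931417 31.45245261] [0.41318903 1.19778144 0.01856103] [ 523.30499277 -159.43548206   50.23162535]
```

View pics/cmp.png

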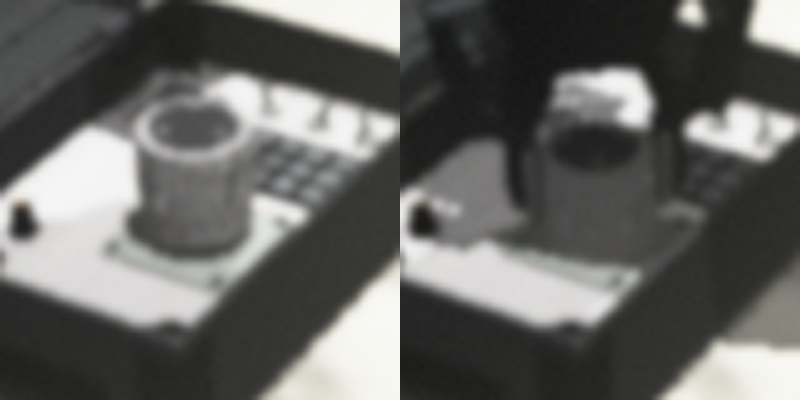

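The plug top has dropped about 20 crop px, from (192,130) to (600,150). That is about 10 mm, and the underside now sits on the flange with 31 N holding it. I'll do a last numeric check of the lid and hand in.

```bash
python3 - <<'E'
from h import *
b=cv2.imread("pics/g7_side.png"); r=cv2.imread("pics/g6_side.png")
x0,x1,y0,y1=200,240,72,120
m=cv2.matchTemplate(b[y0-12:y1+12,x0-12:x1+12],r[y0:y1,x0:x1],cv2.TM_CCOEFF_NORMED); _,v,_,l=cv2.minMaxLoc(m); print(np.array(l)-12,v)
d=np.array(l)-12
if abs(d).max()<=1: print(ctrl.finish_job())
E
```

```text
[0 0] 0.9990336894989014
the job is handed in; nothing more can be done
None
```

I handed the job in at about 24 s with the lid standing near 1.73 rad (about 9° past upright, accurate to a degree or two) and the plug turned 48° clockwise, pushed home on the flange and still held with about 31 N. The first raise left the lid a few degrees short, so I regripped the tab to finish it; one regrip attempt missed the tab without moving the lid.

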